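Gather the charcoal stubs in the tote's taped corner and hold it tipped

ROBOT

A 6-joint arm with a two-finger parallel gripper is mounted at the origin on the work surface. World frame = base frame: x ahead of the robot, y to its left, z up, the work surface at z = 0. Lengths are in m, angles in degrees, forces in N, time in s.
With the tool pointing down it reaches from about 0.25 to 0.725 m from the base axis. Payload 9.7 kg.
Tool frame: the origin (TCP) lies on the centre line of the jaws, within the pads' length; the fingertips stand 17 mm ahead of it and the grasp point (between the pads) lies 2 mm behind it (bot.nose_length is the distance from the TCP to the fingertips, in m); x points along the fingers, y is the direction in which the jaws open and shut, and the axes are right-handed (so a half turn about x gives the same grasp; the last joint's range is limited). The gripper opens to 85 mm and grips with 20 to 120 N. Pads are 22 mm wide; open, the fingers measure 114 mm over their backs; the gripper's body (76 mm by 85 mm) begins 54 mm behind the grasp point. The pads swing forward as they close: fully open they stand 13 mm farther back than shut.
Start: joints at [66.349, 4.979, 10.078, 95.1, 0, 90], TCP at [0.221, 0.504, 0.248] pointing down, gripper open.
Joint ranges: [-179.16, 179.16], [-48.56, 103.87], [-65.8, 70.77], [-126.05, 130.52], [-82.76, 87.17], [-180, 180]. Speed limits (degrees/s): [127.2, 127.2, 147.25, 180, 180, 180].

INTERFACE

Orientations are given as [roll, pitch, yaw] about the fixed x, y, z axes, in that order (R = Rz(yaw) Ry(pitch) Rx(roll)).
In Python, from workcell import bot, viewer, ticket gives the robot as it stands.
- The arm moves only by the tool jog_arm, never from a script. Its argument "deltas" is a list of rows, each an object of numbers: "fingers": the opening, from 0 (shut) to 1 (fully open); "x", "y", "z": the shift along the world's x, y, z in mm; "twist": the turn about the world's z in degrees. A call has 1 to 10 rows; each row is the pose to reach, as a shift and turn from the pose measured when the call began; what a row does not reach only later rows make up. A row lasts 1/10 s, in which the tool goes at most 50 mm and 8.59 degrees, less where a joint would pass 70% of its speed; a pose out of reach is approached as far as the arm can. A call with a gripper value outside its range is refused whole. The fingers move at their own pace and stop on an object; "grip_force" is the grip in N (left out, the last holds). Time passes only in rows, so rows that repeat a pose let the fingers close. It gives the time, the measured TCP pose, the force and the opening at its end, in the units of the state.
- bot.get_obs(): the state, without advancing time (a new reading comes with each control period).
- viewer.camera(name): name is "scene" or "side" or "wrist"; returns a dict with "image" (384x512x3 uint8, red, green, blue), "fovy" (degrees; the focal length in pixels is half the picture's height over the tangent of half this angle, whatever the lens; pixels are square), "cx", "cy" (the principal point, pixels), "world_to_cam" (4x4, takes a point from world to camera coordinates); the wrist camera has in their place "tool_from_camera" (4x4, takes a point from camera to tool coordinates, whose origin is the TCP and whose axes are the tool frame's). Camera axes: x right, y down, z forward; pixel columns grow to the right and rows downward; lengths in m; the calibration is good to about 2 mm. A picture is of the moment at which its call begins: read the wrist's pose just before it. There is no depth.
- ticket.job_done(): hands the job in, once; it reports no verdict.
The state is a dict: "time": time; "q": joint angles; "qd": joint speeds; "joint_efforts": joint torques, N m; "ee_pos": TCP position; "tcp_rot": TCP orientation; "wrist_force": force on the tool from outside, world axes, zero at the start; "torque": the same for the moment, N m; "opening": finger opening in m.
Only numpy, scipy, OpenCV 4.12 (cv2) and the standard library are available. Lean on these libraries where they do the work, as an engineer would, in place of code of your own. Each camera call takes 0.05 s, during which the arm holds its last target.

TASK

Pick up the small plywood tote of charcoal stubs by its handle, carry it level to the white dish, and there tip it towards its blue-taped corner until all four stubs have slid together into that corner. Finish still holding it in the air like that, tipped and steady, with the taped corner lowest and over the dish but clear of it, so that the artist can pick from it and anything that slips lands in the dish. Do not lose a stub, keep off the drawing board, and leave the dish and the other things on the table where they are.

Things in the scene. Friction and masses are not known exactly. Their poses are not given: they have to be found in the camera images.
- tote: open plywood tray, 170 (x) by 120 (y) mm, walls 5 mm thick, 40 mm high, floor 5 mm; about 0.3 kg. From the middle of each end a 34 mm wide board rises to 102 mm and carries a handle bar along x. Stands level, turned any way. Origin: centre of its underside, z up through the open top. The +x +y corner is wrapped in blue tape. No pose while the fingers hold it
- tote_grip (a point): middle of the wooden handle bar, 92 mm above the tote's underside (tote frame 0, 0, 0.092): the bar is 16 mm wide (tote's y), 18 mm deep (z) and 160 mm long (x), with nothing beside it and 78 mm of free height between it and the tote's floor. No pose is reported while the fingers hold the tote
- tote_corner (a point): the inner corner of the tote's floor at the blue tape, where the stubs shall gather: tote frame (0.080, 0.055, 0.005). No pose is reported while the fingers hold the tote
- stub1: black square charcoal stub, 14 x 14 x 16 mm (long along its x), 10 g, lying loose on the tote's floor; origin in the middle of its 14 mm wide underside. All stubs slide on the lining once it slopes some 11 to 17 degrees, and rub on the walls and on each other as much
- stub2: black square charcoal stub, 14 x 14 x 17 mm (long along its x), 10 g, lying loose on the tote's floor; origin in the middle of its 14 mm wide underside. All stubs slide on the lining once it slopes some 11 to 17 degrees, and rub on the walls and on each other as much
- stub3: black square charcoal stub, 14 x 14 x 18 mm (long along its x), 10 g, lying loose on the tote's floor; origin in the middle of its 14 mm wide underside. All stubs slide on the lining once it slopes some 11 to 17 degrees, and rub on the walls and on each other as much
- stub4: black square charcoal stub, 14 x 14 x 20 mm (long along its x), 10 g, lying loose on the tote's floor; origin in the middle of its 14 mm wide underside. All stubs slide on the lining once it slopes some 11 to 17 degrees, and rub on the walls and on each other as much
- dish: round white ceramic dish holding a few thin black sticks, 150 mm across the rim, 20 mm high, loose, 0.35 kg; origin at the centre of its underside
- board: fixed drawing board with the white sheet, 300 mm (x) by 420 mm (y), 9 mm thick, on the table's far side; origin at the middle of its near lower edge, x pointing away from the robot across the sheet
- tin: closed round tin, 61 mm across, 22 mm high, dark steel with black lid; origin at the centre of its underside. A bystander
- bottle: orange steel drinking bottle with a steel cap, 70 mm across, 224 mm tall; origin at the centre of its underside. A bystander
- eraser: light grey eraser, 50 x 32 x 18 mm; origin at the centre of its underside. A bystander
- mic: black hand microphone with a blue band and a steel mesh head, 180 mm long, 50 mm high, lying on the table; origin on the table under its middle, x towards the head. A bystander
- jar: blue jar of pencils and brushes, 72 mm across, 95 mm tall, pencils up to 190 mm; origin at the centre of its underside. A bystander
There are look-alikes about, which are no part of the job. What is shaped like the tote but red or yellow is not meant. Several things look just like the dish: the one meant starts farthest from the robot's base.

How it is judged (in metres and radians):
On the way:
1. the tote is lifted clear of the table and brought level to the dish (height (world z) of tote above 0.04 m and angle between tote's own z axis and vertical below 0.26 rad and horizontal distance between tote and dish below 0.2 m and contact force between tote and the fingers above 1 N), for 0.2 s.
At the end, for the whole second after the job is handed in: tote held by the fingers, at rest; taped inner corner over 40 mm above the table, within 75 mm of the dish centre seen from above, dish untouched; tote tipped over 15 deg, its x and y axes both at least 6 deg down; each stub (mid underside) at rest within 75 mm of that corner (contact force between tote and the fingers above 1 N and height (world z) of tote_corner above 0.04 m and contact force between tote and dish below 0.2 N and horizontal distance between tote_corner and dish below 0.075 m and angle between tote's own z axis and vertical above 0.25 rad and angle between tote's own x axis and vertical above 1.67 rad and angle between tote's own y axis and vertical above 1.67 rad and linear speed of each of tote, stub1, stub2, stub3, stub4 below 0.03 m/s and distance between each of stub1, stub2, stub3, stub4 and tote_corner below 0.075 m); the arm keeps its last pose, push and grip.
It fails at once if the tote is tipped more than 20 degrees away from the dish (angle between tote's own z axis and vertical above 0.35 rad and horizontal distance between tote and dish above 0.24 m).
It fails at once if the drawing board is touched with more than 0.5 N (contact force between board and anything else above 0.5 N).
It fails at once if the dish is pushed more than 20 mm (distance of dish from where it was at the start of the episode above 0.02 m).
It fails at once if a bystander is moved more than 20 mm (distance of any of tin, bottle, eraser, mic, jar from where it was at the start of the episode above 0.02 m).
It also fails if it takes over 58 s, if anything falls off the work surface, if the arm or the gripper's body presses on something with over 40 N, if the wrist force passes 120 N, or if a joint passes its speed limit or range.

## Working session

There is one attempt and no reset: what is moved stays moved. The work goes in short steps, Python scripts to look and compute and a tool call to move; the robot and the scene stay as the last step left them, time stands still between calls to the robot, and variables do not carry over. Pictures are saved under pics/ and viewed, and the job is handed in when it is done.

Besides the shell and the picture viewer there is one more tool, called after ">>>" in YAML: its name, and indented under it one key for each argument. jog_arm: Moves the arm, as the interface text tells. Its arguments: {"type":"object","properties":{"deltas":{"type":"array"},"grip_force":{"type":"number"}},"required":["deltas"]}

```bash
ls; mkdir -p pics; cat > h.py <<'E'
import numpy as np, cv2
from workcell import bot, viewer, ticket
from scipy.spatial.transform import Rotation as R
def shot(name,fn=None):
    o=bot.get_obs(); c=viewer.camera(name)
    if fn: cv2.imwrite('pics/'+fn,cv2.cvtColor(c['image'],cv2.COLOR_RGB2BGR))
    c['obs']=o; return c
def T(c):
    if 'world_to_cam' in c: return np.linalg.inv(np.array(c['world_to_cam']))
    o=c['obs'];M=np.eye(4);M[:3,:3]=R.from_euler('xyz',o['tcp_rot'],degrees=True).as_matrix();M[:3,3]=o['ee_pos']
    return M@np.array(c['tool_from_camera'])
def ray(c,uv,z):
    f=c['image'].shape[0]/2/np.tan(np.radians(c['fovy'])/2); M=T(c)
    d=M[:3,:3]@np.array([(uv[0]-c['cx'])/f,(uv[1]-c['cy'])/f,1]); p=M[:3,3]
    return p+d*(z-p[2])/d[2]
def proj(c,P):
    f=c['image'].shape[0]/2/np.tan(np.radians(c['fovy'])/2); M=np.linalg.inv(T(c))
    q=M[:3,:3]@np.array(P)+M[:3,3]; return c['cx']+f*q[0]/q[2],c['cy']+f*q[1]/q[2]
E
python3 - <<'E'
from h import *
print(bot.get_obs())
for n in ['scene','side','wrist']:
    c=shot(n,n+'0.png'); print(n,c['fovy'],c['cx'],c['cy'],T(c)[:3,3], [k for k in c])
E
```

```text
pics
{'time': 0.0, 'q': array([6.63474654e+01, 5.00982217e+00, 1.00322629e+01, 9.50995718e+01,
       3.57282032e-04, 9.00011796e+01]), 'qd': array([ 0.07127386, -0.1312021 ,  0.03644744,  0.02825534, -0.00310758,
       -0.00113044]), 'joint_efforts': array([ 5.30113412e-04, -5.20384347e+01,  4.64808261e+01,  1.61748257e-02,
        4.29493309e-05,  1.40380183e-05]), 'ee_pos': array([0.22056359, 0.50359516, 0.24757569]), 'tcp_rot': array([ -90.26422053,   89.92286811, -113.91793498]), 'wrist_force': array([-0.62216432,  0.09302565, -0.01735297]), 'torque': array([-0.02419966,  0.00746418, -0.0502977 ]), 'opening': 0.0854186454195525}
scene 55.86404684232596 253.77118211975727 189.9240824255719 [ 1.20732747 -0.57290325  0.92420267] ['image', 'fovy', 'cx', 'cy', 'world_to_cam', 'obs']
side 50.331673407267395 260.08717765606985 196.36822348695492 [ 0.19402283 -0.80165159  1.14325523] ['image', 'fovy', 'cx', 'cy', 'world_to_cam', 'obs']
wrist 60.093844385137245 253.35340573579163 188.9167700852288 [0.15715563 0.53280443 0.3725115 ] ['image', 'fovy', 'cx', 'cy', 'tool_from_camera', 'obs']
```

View pics/scene0.png

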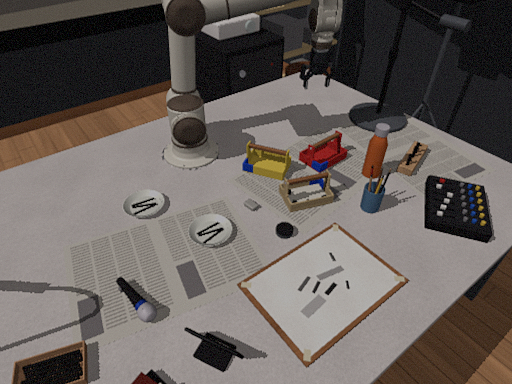

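View pics/side0.png

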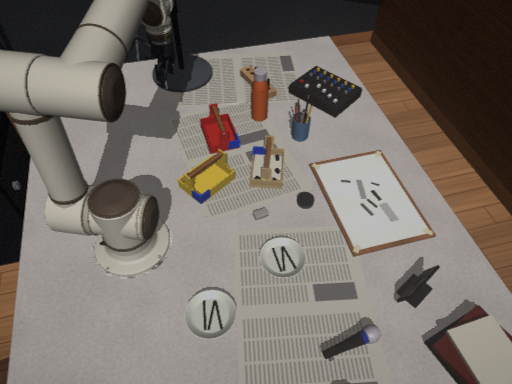

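View pics/wrist0.png

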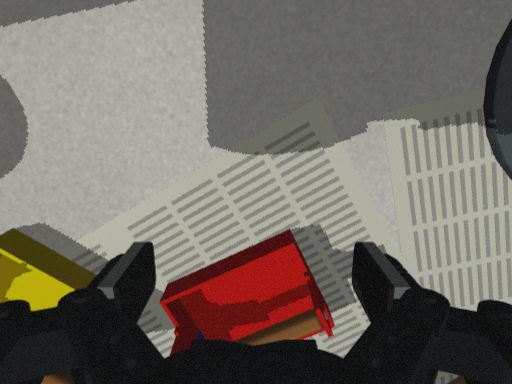

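Candidate totes in the side view: red (219,130), yellow (208,178), plywood (266,165). I choose the plywood one, with its tape near (259,152). There is also a wooden tray at (257,80) with no handle. Candidate dishes: (282,257) and (211,313). I'll now measure these.

```bash
python3 - <<'E'
from h import *
s=shot('scene'); d=shot('side')
for n,c,us in [('side',d,{'dishA':(282,257),'dishB':(211,313),'tin':(305,200),'eraser':(260,213),'mic':(350,340),'jar':(300,133),'bottle':(259,115)}),('scene',s,{'dishA':(211,231),'dishB':(145,205),'tin':(285,229),'eraser':(251,204)})]:
    for k,u in us.items(): print(n,k,ray(c,u,0.01).round(3))
for z in (0,.04,.102): print('board/z',ray(d,(310,165),z).round(3),ray(d,(355,250),z).round(3))
def up(c,b,fn):
    x0,y0,x1,y1=b; cv2.imwrite('pics/'+fn,cv2.cvtColor(cv2.resize(c['image'][y0:y1,x0:x1],None,fx=6,fy=6,interpolation=cv2.INTER_CUBIC),cv2.COLOR_RGB2BGR))
up(d,(215,125,325,215),'sc1.png'); up(s,(250,160,360,250),'sc2.png')
E
```

```text
side dishA [ 0.456 -0.184  0.01 ]
side dishB [ 0.203 -0.309  0.01 ]
side tin [0.604 0.016 0.01 ]
side eraser [0.435 0.002 0.01 ]
side mic [ 0.561 -0.486  0.01 ]
side jar [0.7   0.351 0.01 ]
side bottle [0.568 0.5   0.01 ]
scene dishA [ 0.46  -0.185  0.01 ]
scene dishB [ 0.208 -0.31   0.01 ]
scene tin [0.603 0.022 0.01 ]
scene eraser [0.435 0.003 0.01 ]
board/z [0.684 0.181 0.   ] [ 0.697 -0.215  0.   ]
board/z [0.666 0.146 0.04 ] [ 0.679 -0.235  0.04 ]
board/z [0.64  0.093 0.102] [ 0.652 -0.267  0.102]
```

View pics/sc1.png

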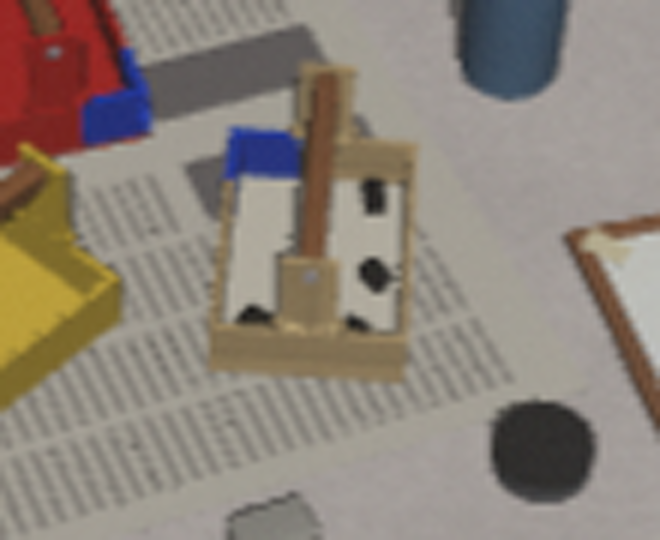

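View pics/sc2.png

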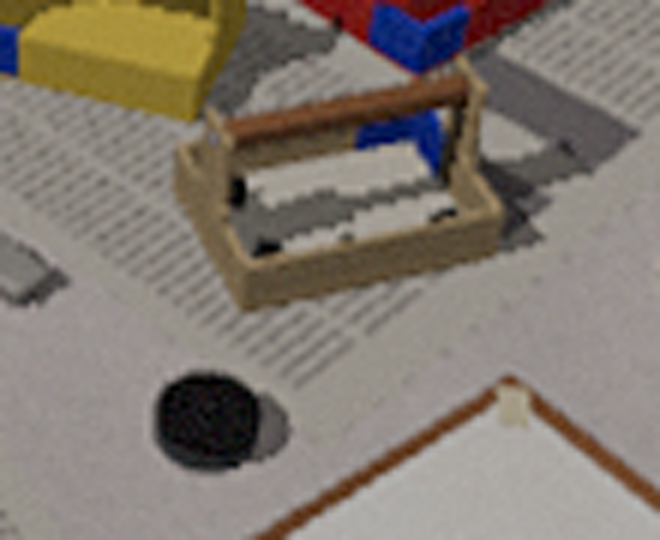

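```bash
python3 - <<'E'
from h import *
d=shot('side');s=shot('scene')
g=lambda c,o,u,z: ray(c,(o[0]+u[0]/6-.4,o[1]+u[1]/6-.4),z)
P=np.array([g(d,(215,125),u,.04) for u in [(232,130),(416,145),(408,330),(212,326)]])
print(P.round(3)); print(np.linalg.norm(np.roll(P,-1,0)-P,axis=1)); print(P.mean(0))
Q=np.array([g(s,(250,160),u,.04) for u in [(500,210),(243,268),(177,152)]]); print('scene',Q.round(3),(Q[0]+Q[2])/2)
b=np.array([g(d,(215,125),u,.101) for u in [(325,75),(313,257)]]);print('bar',b.round(3),b.mean(0),np.linalg.norm(b[0]-b[1]),np.degrees(np.arctan2(*(b[0]-b[1])[[1,0]])))
b=np.array([g(s,(250,160),u,.101) for u in [(464,80),(232,130)]]);print('bar',b.round(3),b.mean(0),np.degrees(np.arctan2(*(b[0]-b[1])[[1,0]])))
E
```

```text
[[0.488 0.294 0.04 ]
 [0.598 0.252 0.04 ]
 [0.547 0.103 0.04 ]
 [0.434 0.136 0.04 ]]
[0.11811242 0.15721723 0.11722608 0.16732435]
[0.5168294  0.19620039 0.04      ]
scene [[0.599 0.254 0.04 ]
 [0.544 0.094 0.04 ]
 [0.44  0.131 0.04 ]] [0.51929865 0.19256618 0.04      ]
bar [[0.54  0.266 0.101]
 [0.491 0.121 0.101]] [0.51530928 0.19331137 0.101     ] 0.15349734511043114 71.22382289446686
bar [[0.545 0.266 0.101]
 [0.497 0.122 0.101]] [0.52092149 0.19382026 0.101     ] 71.42269758504877
```

The plywood tote is at about (0.518, 0.194) with yaw ≈ 71.3°, and its size checks out. Dish A at (0.458, -0.185) is the farther one. First I go above the tote with the jaws across the bar. Since the move rows offer no tilt axis, I'll also test what the arm does at a pose out of reach.

>>> jog_arm:
  deltas:
    - {"x":40,"y":-30,"z":0,"twist":-8}
    - {"x":70,"y":-65,"twist":-16}
    - {"x":100,"y":-100,"twist":-24}
    - {"x":130,"y":-135,"twist":-32}
    - {"x":165,"y":-170,"twist":-40}
    - {"x":195,"y":-205,"twist":-48}
    - {"x":230,"y":-240,"twist":-56}
    - {"x":260,"y":-275,"twist":-64}
    - {"x":297,"y":-310,"twist":-72}
    - {"x":297,"y":-310,"twist":-80}

```text
validation failed for argument at $.de...
```

>>> jog_arm:
  deltas:
    - {"z":50}
    - {"z":100}
    - {"z":150}
    - {"z":200}
    - {"z":250}
    - {"z":300}
    - {"z":350}
    - {"z":400}
    - {"z":450}
    - {"z":500}

```text
validation failed for argument at $.de...
```

>>> jog_arm:
  deltas:
    - {"fingers":1,"x":40,"y":-30,"z":0,"twist":-8}

```text
time: 0.45
ee_pos: [0.2582, 0.4757, 0.2476]
tcp_rot: [-152.3, 89.9, 176.3]
wrist_force: [1.1, 0.1, -0.1]
opening: 0.0852
```

>>> jog_arm:
  deltas:
    - {"fingers":1,"x":33,"y":-35,"z":0,"twist":-8}
    - {"fingers":1,"x":66,"y":-70,"z":0,"twist":-16}
    - {"fingers":1,"x":98,"y":-106,"z":0,"twist":-24}
    - {"fingers":1,"x":130,"y":-141,"z":0,"twist":-32}
    - {"fingers":1,"x":163,"y":-176,"z":0,"twist":-40}
    - {"fingers":1,"x":195,"y":-211,"z":0,"twist":-48}
    - {"fingers":1,"x":228,"y":-247,"z":0,"twist":-56}
    - {"fingers":1,"x":260,"y":-282,"z":0,"twist":-64}
    - {"fingers":1,"x":260,"y":-282,"z":0,"twist":-72}
    - {"fingers":1,"x":260,"y":-282,"z":0,"twist":-77}

```text
time: 1.45
ee_pos: [0.5191, 0.1921, 0.2471]
tcp_rot: [-121.3, 89.9, 129.8]
wrist_force: [0.1, 0.5, 0.6]
opening: 0.0855
```

>>> jog_arm:
  deltas:
    - {"fingers":1,"x":0,"y":0,"z":50,"twist":0}
    - {"fingers":1,"x":0,"y":0,"z":100,"twist":0}
    - {"fingers":1,"x":0,"y":0,"z":150,"twist":0}
    - {"fingers":1,"x":0,"y":0,"z":200,"twist":0}
    - {"fingers":1,"x":0,"y":0,"z":250,"twist":0}
    - {"fingers":1,"x":0,"y":0,"z":300,"twist":0}
    - {"fingers":1,"x":0,"y":0,"z":350,"twist":0}
    - {"fingers":1,"x":0,"y":0,"z":400,"twist":0}

```text
time: 2.25
ee_pos: [0.5268, 0.1951, 0.5107]
tcp_rot: [130.3, 86.4, 21.4]
wrist_force: [0.7, -0.0, 0.4]
opening: 0.0854
```

```bash
python3 - <<'E'
from h import *
o=bot.get_obs();print(o['q'],o['ee_pos'],R.from_euler('xyz',o['tcp_rot'],degrees=True).as_matrix().round(3))
E
```

```text
[2.02887655e+01 2.65702129e+01 7.05933895e+01 1.30420497e+02
 7.12949502e-02 1.29158497e+02] [0.52680611 0.19510962 0.51074465] [[ 0.059  0.945 -0.322]
 [ 0.023 -0.324 -0.946]
 [-0.998  0.048 -0.041]]
```

Joints 3 and 4 sit at their limits and the tool begins to tilt outward (3.6°). Pushing further up should tilt it more, so I test that empty.

>>> jog_arm:
  deltas:
    - {"fingers":1,"x":0,"y":0,"z":50,"twist":0}
    - {"fingers":1,"x":0,"y":0,"z":100,"twist":0}
    - {"fingers":1,"x":0,"y":0,"z":150,"twist":0}
    - {"fingers":1,"x":0,"y":0,"z":200,"twist":0}

```text
time: 2.65
ee_pos: [0.5045, 0.187, 0.5468]
tcp_rot: [129.7, 82.6, 20.8]
wrist_force: [0.1, 0.3, -0.1]
opening: 0.0855
```

```bash
python3 - <<'E'
from h import *
o=bot.get_obs();print(o['q'],o['ee_pos'],R.from_euler('xyz',o['tcp_rot'],degrees=True).as_matrix().round(3))
E
```

```text
[2.02981831e+01 2.29289933e+01 7.07638879e+01 1.30467172e+02
 7.07213029e-02 1.29171930e+02] [0.50450874 0.18695796 0.54678596] [[ 0.12   0.94  -0.318]
 [ 0.046 -0.326 -0.944]
 [-0.992  0.099 -0.082]]
```

Useful: each call takes the measured orientation as its base, so the tilt ratchets at the limit and then persists. To get rid of the present 7.4° I'll turn the tool by 180° and ratchet the same amount back.

>>> jog_arm:
  deltas:
    - {"fingers":1,"x":0,"y":0,"z":-40,"twist":8}
    - {"fingers":1,"x":0,"y":0,"z":-80,"twist":16}
    - {"fingers":1,"x":0,"y":0,"z":-120,"twist":24}
    - {"fingers":1,"x":0,"y":0,"z":-150,"twist":32}
    - {"fingers":1,"x":0,"y":0,"z":-150,"twist":40}
    - {"fingers":1,"x":0,"y":0,"z":-150,"twist":48}
    - {"fingers":1,"x":0,"y":0,"z":-150,"twist":56}
    - {"fingers":1,"x":0,"y":0,"z":-150,"twist":64}
    - {"fingers":1,"x":0,"y":0,"z":-150,"twist":72}
    - {"fingers":1,"x":0,"y":0,"z":-150,"twist":80}

```text
time: 3.65
ee_pos: [0.5046, 0.1869, 0.3972]
tcp_rot: [129.2, 82.6, 95.8]
wrist_force: [0.1, 1.1, -0.4]
opening: 0.0855
```

>>> jog_arm:
  deltas:
    - {"fingers":1,"x":0,"y":0,"z":0,"twist":8}
    - {"fingers":1,"x":0,"y":0,"z":0,"twist":16}
    - {"fingers":1,"x":0,"y":0,"z":0,"twist":24}
    - {"fingers":1,"x":0,"y":0,"z":0,"twist":32}
    - {"fingers":1,"x":0,"y":0,"z":0,"twist":40}
    - {"fingers":1,"x":0,"y":0,"z":0,"twist":48}
    - {"fingers":1,"x":0,"y":0,"z":0,"twist":56}
    - {"fingers":1,"x":0,"y":0,"z":0,"twist":64}
    - {"fingers":1,"x":0,"y":0,"z":0,"twist":72}
    - {"fingers":1,"x":0,"y":0,"z":0,"twist":80}

```text
time: 4.65
ee_pos: [0.5049, 0.1869, 0.3974]
tcp_rot: [129.1, 82.6, 176.0]
wrist_force: [-0.5, -1.1, -0.7]
opening: 0.085
```

```bash
cat > st.py <<'E'
from h import *
o=bot.get_obs();M=R.from_euler('xyz',o['tcp_rot'],degrees=True).as_matrix()
t=M[:,0]
print('t',o['time'],'q',o['q'].round(2),'pos',o['ee_pos'].round(4),'F',o['wrist_force'].round(1),'open',round(o['opening'],4))
print('tool x',t.round(3),'tilt',np.degrees(np.arccos(-t[2])).round(2),'lean dir',np.degrees(np.arctan2(t[1],t[0])).round(1),'az',np.degrees(np.arctan2(o['ee_pos'][1],o['ee_pos'][0])).round(1),'tool y',M[:,1].round(3),'dir',np.degrees(np.arctan2(M[1,1],M[0,1])).round(2))
E
python3 st.py
```

```text
t 4.65 q [ 18.9   17.88  42.22 121.11   2.86 -28.12] pos [0.5049 0.1869 0.3974] F [-0.5 -1.1 -0.7] open 0.085
tool x [-0.128  0.009 -0.992] tilt 7.36 lean dir 176.0 az 20.3 tool y [-0.723  0.683  0.099] dir 136.62
```

>>> jog_arm:
  deltas:
    - {"fingers":1,"x":0,"y":0,"z":0,"twist":8}
    - {"fingers":1,"x":0,"y":0,"z":0,"twist":16}
    - {"fingers":1,"x":0,"y":0,"z":0,"twist":24.3}
    - {"fingers":1,"x":20,"y":7,"z":30,"twist":24.3}
    - {"fingers":1,"x":20,"y":7,"z":60,"twist":24.3}
    - {"fingers":1,"x":20,"y":7,"z":80,"twist":24.3}
    - {"fingers":1,"x":20,"y":7,"z":80,"twist":24.3}

```text
time: 5.35
ee_pos: [0.5129, 0.1895, 0.4545]
tcp_rot: [129.1, 84.4, -159.7]
wrist_force: [0.2, -1.1, 0.9]
opening: 0.0854
```

```bash
python3 st.py
```

```text
t 5.35 q [ 20.28  25.71  60.59 130.5    0.   -50.87] pos [0.5129 0.1895 0.4545] F [ 0.2 -1.1  0.9] open 0.0854
tool x [-0.092 -0.034 -0.995] tilt 5.62 lean dir -159.7 az 20.3 tool y [-0.943  0.324  0.076] dir 161.02
```

>>> jog_arm:
  deltas:
    - {"fingers":1,"x":0,"y":0,"z":50,"twist":0}
    - {"fingers":1,"x":0,"y":0,"z":70,"twist":0}
    - {"fingers":1,"x":0,"y":0,"z":70,"twist":0}

```text
time: 5.65
ee_pos: [0.4948, 0.1828, 0.4829]
tcp_rot: [129.1, 87.2, -159.8]
wrist_force: [0.2, 0.6, 0.0]
opening: 0.0852
```

>>> jog_arm:
  deltas:
    - {"fingers":1,"x":0,"y":0,"z":50,"twist":0}
    - {"fingers":1,"x":0,"y":0,"z":50,"twist":0}

```text
time: 5.85
ee_pos: [0.4824, 0.1782, 0.5029]
tcp_rot: [128.9, 89.4, -160.0]
wrist_force: [0.6, -0.3, 0.6]
opening: 0.0856
```

```bash
python3 st.py
```

```text
t 5.85 q [ 20.28  20.01  59.9  130.5    0.   -50.87] pos [0.4824 0.1782 0.5029] F [ 0.6 -0.3  0.6] open 0.0856
tool x [-0.01  -0.004 -1.   ] tilt 0.61 lean dir -160.0 az 20.3 tool y [-0.946  0.323  0.008] dir 161.15
```

>>> jog_arm:
  deltas:
    - {"fingers":1,"x":5,"y":2,"z":-45,"twist":0}
    - {"fingers":1,"x":12,"y":5,"z":-90,"twist":0}
    - {"fingers":1,"x":20,"y":9,"z":-135,"twist":0}
    - {"fingers":1,"x":28,"y":12,"z":-180,"twist":0}
    - {"fingers":1,"x":36,"y":16,"z":-225,"twist":0}
    - {"fingers":1,"x":36,"y":16,"z":-253,"twist":0}
    - {"fingers":1,"x":36,"y":16,"z":-253,"twist":0}

```text
time: 6.55
ee_pos: [0.5165, 0.1935, 0.2433]
tcp_rot: [129.1, 88.8, -159.7]
wrist_force: [0.1, 0.3, 0.2]
opening: 0.0853
```

```bash
python3 st.py; python3 - <<'E'
from h import *
c=shot('wrist','w1.png')
for k,P in {'e1':(.518+.08*.32,.194+.08*.947,.101),'e2':(.518-.08*.32,.194-.08*.947,.101)}.items(): print(k,proj(c,P))
E
```

```text
t 6.55 q [ 2.054e+01  6.320e+00  1.095e+01  9.587e+01  1.000e-02 -5.061e+01] pos [0.5165 0.1935 0.2433] F [0.1 0.3 0.2] open 0.0853
tool x [-0.02  -0.007 -1.   ] tilt 1.23 lean dir -159.7 az 20.5 tool y [-0.946  0.323  0.017] dir 161.15
e1 (np.float64(249.11720399125628), np.float64(269.46391688242))
e2 (np.float64(247.56453645149475), np.float64(81.89037320772088))
```

View pics/w1.png

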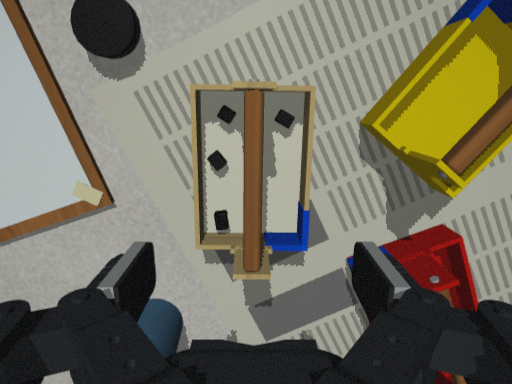

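```bash
python3 - <<'E'
from h import *
c=shot('wrist')
a=ray(c,(254,89.5),.101);b=ray(c,(253,272),.101);print(a.round(4),b.round(4),(a+b)/2,np.linalg.norm(a-b),np.degrees(np.arctan2(*(b-a)[[1,0]])))
l=[ray(c,u,.04) for u in [(191,86),(315,88),(308,250),(196,249)]];print(np.round(l,4),np.mean(l,0))
E
```

```text
[0.4909 0.1256 0.101 ] [0.5433 0.276  0.101 ] [0.51707471 0.20079745 0.101     ] 0.15931918111094054 70.79243932298635
[[0.5455 0.1019 0.04  ]
 [0.4336 0.1421 0.04  ]
 [0.4881 0.3032 0.04  ]
 [0.6034 0.2617 0.04  ]] [0.51765491 0.20223296 0.04      ]
```

>>> jog_arm:
  deltas:
    - {"fingers":1,"x":1,"y":6,"z":-35,"twist":0}
    - {"fingers":1,"x":1,"y":6,"z":-70,"twist":0}
    - {"fingers":1,"x":1,"y":6,"z":-105,"twist":0}
    - {"fingers":1,"x":1,"y":6,"z":-130,"twist":0}
    - {"fingers":1,"x":1,"y":6,"z":-145,"twist":0}
    - {"fingers":1,"x":1,"y":6,"z":-153,"twist":0}
    - {"fingers":1,"x":1,"y":6,"z":-153,"twist":0}

```text
time: 7.35
ee_pos: [0.5196, 0.2003, 0.0977]
tcp_rot: [129.0, 89.3, -159.8]
wrist_force: [-0.5, -0.0, 0.3]
opening: 0.0855
```

```bash
python3 st.py; python3 - <<'E'
from h import *
c=shot('wrist','w2.png');shot('side','s2.png')
E
```

```text
t 7.35 q [ 2.108e+01  6.280e+00 -5.170e+00  7.921e+01  1.000e-02 -5.007e+01] pos [0.5196 0.2003 0.0977] F [-0.5 -0.   0.3] open 0.0855
tool x [-0.011 -0.004 -1.   ] tilt 0.67 lean dir -159.8 az 21.1 tool y [-0.946  0.323  0.009] dir 161.15
```

View pics/w2.png

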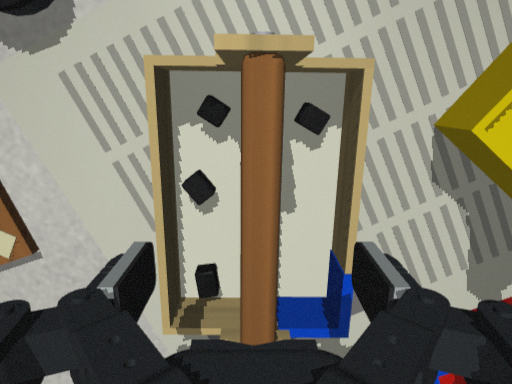

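>>> jog_arm:
  deltas:
    - {"fingers":1,"x":-2,"y":0,"z":-7,"twist":0}
    - {"fingers":1,"x":-2,"y":0,"z":-7,"twist":0}
    - {"fingers":0.4,"x":-2,"y":0,"z":-7,"twist":0}
    - {"fingers":0.3,"x":-2,"y":0,"z":-7,"twist":0}
    - {"fingers":0.2,"x":-2,"y":0,"z":-7,"twist":0}
    - {"fingers":0,"x":-2,"y":0,"z":-7,"twist":0}
    - {"fingers":0,"x":-2,"y":0,"z":-7,"twist":0}
    - {"fingers":0,"x":-2,"y":0,"z":-7,"twist":0}
    - {"fingers":0,"x":-2,"y":0,"z":-7,"twist":0}
  grip_force: 80

```text
time: 8.35
ee_pos: [0.5179, 0.2004, 0.0918]
tcp_rot: [129.0, 89.4, -159.8]
wrist_force: [-1.7, 0.6, 2.5]
opening: 0.0148
```

```bash
python3 st.py
```

```text
t 8.35 q [ 2.115e+01  6.100e+00 -6.020e+00  7.846e+01  1.000e-02 -5.000e+01] pos [0.5179 0.2004 0.0918] F [-1.7  0.6  2.5] open 0.0148
tool x [-0.009 -0.003 -1.   ] tilt 0.58 lean dir -159.8 az 21.2 tool y [-0.946  0.323  0.008] dir 161.15
```

>>> jog_arm:
  deltas:
    - {"fingers":0,"x":0,"y":0,"z":10,"twist":0}
    - {"fingers":0,"x":0,"y":0,"z":25,"twist":0}
    - {"fingers":0,"x":0,"y":0,"z":45,"twist":0}
    - {"fingers":0,"x":0,"y":0,"z":65,"twist":0}
    - {"fingers":0,"x":0,"y":0,"z":85,"twist":0}
    - {"fingers":0,"x":0,"y":0,"z":105,"twist":0}
    - {"fingers":0,"x":0,"y":0,"z":125,"twist":0}
    - {"fingers":0,"x":0,"y":0,"z":145,"twist":0}
    - {"fingers":0,"x":0,"y":0,"z":160,"twist":0}
    - {"fingers":0,"x":0,"y":0,"z":160,"twist":0}

```text
time: 9.35
ee_pos: [0.5185, 0.2006, 0.255]
tcp_rot: [128.2, 89.7, -160.6]
wrist_force: [0.1, 0.4, -4.7]
opening: 0.0146
```

```bash
python3 st.py; python3 - <<'E'
from h import *
c=shot('wrist','w3.png');s=shot('side','s3.png')
E
```

```text
t 9.35 q [ 2.115e+01  6.310e+00  1.226e+01  9.629e+01  1.000e-02 -5.000e+01] pos [0.5185 0.2006 0.255 ] F [ 0.1  0.4 -4.7] open 0.0146
tool x [-0.006 -0.002 -1.   ] tilt 0.34 lean dir -160.6 az 21.2 tool y [-0.946  0.323  0.005] dir 161.15
```

View pics/w3.png

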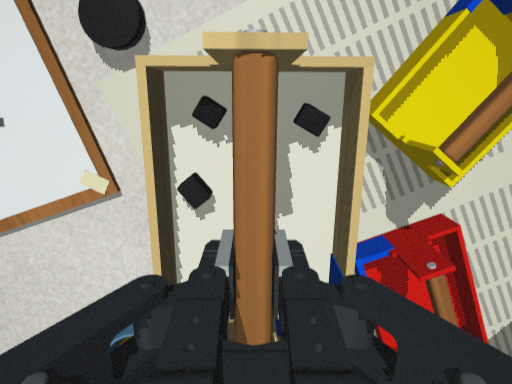

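View pics/s3.png

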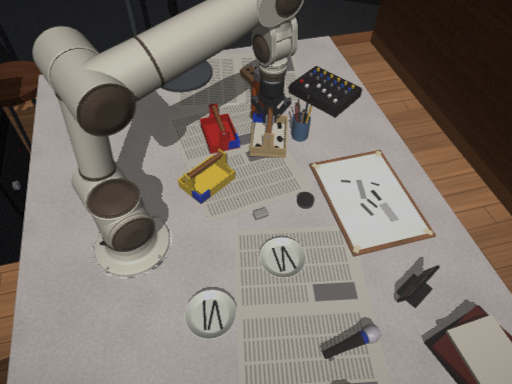

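Lifted level with the grip good. The four stubs were seen before closing, and three are in view now. I carry it to the dish.

>>> jog_arm:
  deltas:
    - {"fingers":0,"x":-2,"y":-10,"z":5,"twist":2}
    - {"fingers":0,"x":-4,"y":-25,"z":10,"twist":4}
    - {"fingers":0,"x":-7,"y":-45,"z":15,"twist":7}
    - {"fingers":0,"x":-11,"y":-67,"z":20,"twist":9}
    - {"fingers":0,"x":-14,"y":-90,"z":20,"twist":11}
    - {"fingers":0,"x":-18,"y":-113,"z":20,"twist":13}
    - {"fingers":0,"x":-21,"y":-136,"z":20,"twist":15}
    - {"fingers":0,"x":-25,"y":-159,"z":20,"twist":17}
    - {"fingers":0,"x":-29,"y":-182,"z":20,"twist":19}
    - {"fingers":0,"x":-32,"y":-205,"z":20,"twist":21}

```text
time: 10.45
ee_pos: [0.4853, -0.0055, 0.271]
tcp_rot: [123.4, 89.4, -144.4]
wrist_force: [-0.2, 0.4, -4.2]
opening: 0.0147
```

>>> jog_arm:
  deltas:
    - {"fingers":0,"x":-4,"y":-22,"z":0,"twist":3}
    - {"fingers":0,"x":-7,"y":-44,"z":0,"twist":6}
    - {"fingers":0,"x":-11,"y":-66,"z":0,"twist":8}
    - {"fingers":0,"x":-14,"y":-88,"z":0,"twist":10}
    - {"fingers":0,"x":-17,"y":-110,"z":0,"twist":12}
    - {"fingers":0,"x":-20,"y":-130,"z":0,"twist":14}
    - {"fingers":0,"x":-23,"y":-148,"z":0,"twist":16}
    - {"fingers":0,"x":-26,"y":-164,"z":0,"twist":18}
    - {"fingers":0,"x":-28,"y":-175,"z":0,"twist":20}
    - {"fingers":0,"x":-29,"y":-180,"z":0,"twist":21}

```text
time: 11.45
ee_pos: [0.4558, -0.1862, 0.2699]
tcp_rot: [115.0, 89.3, -131.7]
wrist_force: [-0.3, 0.5, -3.7]
opening: 0.0147
```

```bash
python3 st.py; python3 - <<'E'
from h import *
c=shot('wrist','w4.png')
E
```

```text
t 11.45 q [ -21.89   -2.18    5.19   97.59   -0.61 -135.12] pos [ 0.4558 -0.1862  0.2699] F [-0.3  0.5 -3.7] open 0.0147
tool x [-0.008 -0.008 -1.   ] tilt 0.65 lean dir -131.7 az -22.2 tool y [-0.919 -0.394  0.01 ] dir -156.77
```

View pics/w4.png

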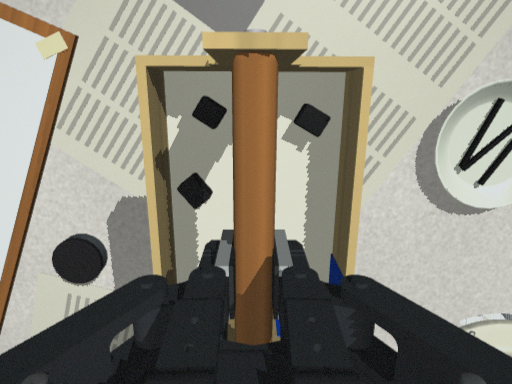

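```bash
python3 - <<'E'
from h import *
c=shot('wrist')
for P in [(.458,-.185,.02),(.205,-.31,.02),(.604,.018,.02),(.435,.002,.018)]: print(P,proj(c,P))
print(ray(c,(490,145),.02),ray(c,(505,365),.02))
s=shot('side','s4.png')
E
```

```text
(0.458, -0.185, 0.02) (np.float64(249.6451407265473), np.float64(157.7556881439226))
(0.205, -0.31, 0.02) (np.float64(497.1401330656398), np.float64(144.1959264324747))
(0.604, 0.018, 0.02) (np.float64(77.49781154447933), np.float64(260.72524160876924))
(0.435, 0.002, 0.018) (np.float64(209.43938516616853), np.float64(295.7894957194696))
[ 0.21199923 -0.30601218  0.02      ] [ 0.01829836 -0.05644568  0.02      ]
```

View pics/s4.png

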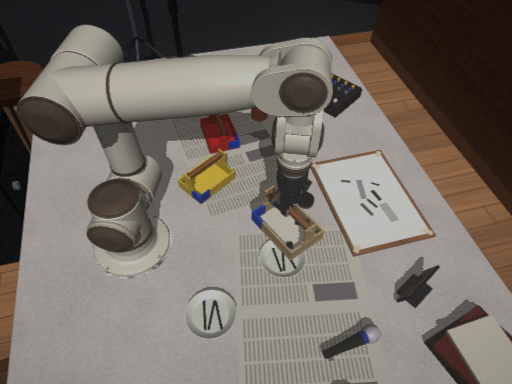

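Tote is level above the dish with its taped corner toward the robot. Now I raise it and ratchet the tilt.

>>> jog_arm:
  deltas:
    - {"fingers":0,"x":0,"y":0,"z":10,"twist":0}
    - {"fingers":0,"x":0,"y":0,"z":30,"twist":0}
    - {"fingers":0,"x":0,"y":0,"z":55,"twist":0}
    - {"fingers":0,"x":0,"y":0,"z":80,"twist":0}
    - {"fingers":0,"x":0,"y":0,"z":105,"twist":0}
    - {"fingers":0,"x":0,"y":0,"z":130,"twist":0}
    - {"fingers":0,"x":0,"y":0,"z":155,"twist":0}
    - {"fingers":0,"x":0,"y":0,"z":180,"twist":0}
    - {"fingers":0,"x":0,"y":0,"z":205,"twist":0}
    - {"fingers":0,"x":0,"y":0,"z":230,"twist":0}

```text
time: 12.6
ee_pos: [0.4557, -0.1845, 0.5022]
tcp_rot: [124.8, 89.4, -122.0]
wrist_force: [1.0, -0.5, -3.4]
opening: 0.0144
```

>>> jog_arm:
  deltas:
    - {"fingers":0,"x":0,"y":0,"z":25,"twist":0}
    - {"fingers":0,"x":0,"y":0,"z":50,"twist":0}
    - {"fingers":0,"x":0,"y":0,"z":75,"twist":0}
    - {"fingers":0,"x":0,"y":0,"z":100,"twist":0}

```text
time: 13.0
ee_pos: [0.4405, -0.1785, 0.5376]
tcp_rot: [-147.1, 87.2, -33.8]
wrist_force: [0.3, -0.0, -3.8]
opening: 0.0144
```

```bash
python3 st.py
```

```text
t 13.0 q [ -21.73   14.12   57.41  130.52   -0.6  -134.96] pos [ 0.4405 -0.1785  0.5376] F [ 0.3 -0.  -3.8] open 0.0144
tool x [ 0.041 -0.028 -0.999] tilt 2.84 lean dir -33.8 az -22.1 tool y [-0.918 -0.395 -0.027] dir -156.75
```

>>> jog_arm:
  deltas:
    - {"fingers":0,"x":0,"y":0,"z":30,"twist":0}
    - {"fingers":0,"x":0,"y":0,"z":60,"twist":0}
    - {"fingers":0,"x":0,"y":0,"z":90,"twist":0}
    - {"fingers":0,"x":0,"y":0,"z":120,"twist":0}

```text
time: 13.4
ee_pos: [0.4245, -0.1728, 0.5609]
tcp_rot: [-141.0, 84.2, -27.8]
wrist_force: [0.3, -0.0, -4.2]
opening: 0.0152
```

>>> jog_arm:
  deltas:
    - {"fingers":0,"x":0,"y":0,"z":30,"twist":0}
    - {"fingers":0,"x":0,"y":0,"z":60,"twist":0}
    - {"fingers":0,"x":0,"y":0,"z":90,"twist":0}
    - {"fingers":0,"x":0,"y":0,"z":120,"twist":0}

```text
time: 13.8
ee_pos: [0.4112, -0.1681, 0.5829]
tcp_rot: [-139.1, 81.3, -25.8]
wrist_force: [0.3, -0.0, -3.6]
opening: 0.0147
```

```bash
python3 st.py
```

```text
t 13.8 q [ -21.87    9.59   58.77  130.47   -0.6  -135.16] pos [ 0.4112 -0.1681  0.5829] F [ 0.3 -0.  -3.6] open 0.0147
tool x [ 0.137 -0.066 -0.988] tilt 8.74 lean dir -25.8 az -22.2 tool y [-0.912 -0.398 -0.1  ] dir -156.43
```

>>> jog_arm:
  deltas:
    - {"fingers":0,"x":0,"y":0,"z":50,"twist":0}
    - {"fingers":0,"x":0,"y":0,"z":100,"twist":0}
    - {"fingers":0,"x":0,"y":0,"z":150,"twist":0}
    - {"fingers":0,"x":0,"y":0,"z":200,"twist":0}
    - {"fingers":0,"x":0,"y":0,"z":200,"twist":0}
    - {"fingers":0,"x":0,"y":0,"z":200,"twist":0}
    - {"fingers":0,"x":0,"y":0,"z":200,"twist":0}
    - {"fingers":0,"x":0,"y":0,"z":200,"twist":0}

```text
time: 14.6
ee_pos: [0.3923, -0.1617, 0.6045]
tcp_rot: [-138.2, 78.4, -24.9]
wrist_force: [0.0, -0.8, -3.5]
opening: 0.0145
```

```bash
python3 st.py
```

```text
t 14.6 q [ -22.04    6.96   59.03  130.46   -0.58 -135.35] pos [ 0.3923 -0.1617  0.6045] F [ 0.  -0.8 -3.5] open 0.0145
tool x [ 0.183 -0.085 -0.98 ] tilt 11.62 lean dir -24.9 az -22.4 tool y [-0.906 -0.401 -0.134] dir -156.16
```

>>> jog_arm:
  deltas:
    - {"fingers":0,"x":0,"y":0,"z":50,"twist":0}
    - {"fingers":0,"x":0,"y":0,"z":100,"twist":0}
    - {"fingers":0,"x":0,"y":0,"z":150,"twist":0}

```text
time: 14.9
ee_pos: [0.3827, -0.1585, 0.6253]
tcp_rot: [-137.6, 75.3, -24.4]
wrist_force: [-0.0, -1.0, -4.1]
opening: 0.0146
```

>>> jog_arm:
  deltas:
    - {"fingers":0,"x":0,"y":0,"z":50,"twist":0}
    - {"fingers":0,"x":0,"y":0,"z":100,"twist":0}
    - {"fingers":0,"x":0,"y":0,"z":150,"twist":0}

```text
time: 15.2
ee_pos: [0.3745, -0.1559, 0.6445]
tcp_rot: [-137.3, 72.4, -24.0]
wrist_force: [-0.7, 0.1, -4.4]
opening: 0.0143
```

>>> jog_arm:
  deltas:
    - {"fingers":0,"x":0,"y":0,"z":50,"twist":0}
    - {"fingers":0,"x":0,"y":0,"z":100,"twist":0}
    - {"fingers":0,"x":0,"y":0,"z":150,"twist":0}

```text
time: 15.5
ee_pos: [0.3674, -0.1536, 0.6627]
tcp_rot: [-137.1, 69.7, -23.8]
wrist_force: [-0.8, 0.4, -3.6]
opening: 0.0147
```

```bash
python3 st.py
```

```text
t 15.5 q [ -22.35    4.57   65.38  130.47   -0.51 -135.73] pos [ 0.3674 -0.1536  0.6627] F [-0.8  0.4 -3.6] open 0.0147
tool x [ 0.318 -0.14  -0.938] tilt 20.35 lean dir -23.8 az -22.7 tool y [-0.88  -0.413 -0.237] dir -154.88
```

>>> jog_arm:
  deltas:
    - {"fingers":0,"x":0,"y":0,"z":50,"twist":0}
    - {"fingers":0,"x":0,"y":0,"z":100,"twist":0}
    - {"fingers":0,"x":0,"y":0,"z":150,"twist":0}

```text
time: 15.8
ee_pos: [0.3609, -0.1515, 0.6802]
tcp_rot: [-137.0, 66.9, -23.7]
wrist_force: [-0.0, 0.1, -3.7]
opening: 0.0148
```

>>> jog_arm:
  deltas:
    - {"fingers":0,"x":0,"y":0,"z":50,"twist":0}
    - {"fingers":0,"x":0,"y":0,"z":100,"twist":0}
    - {"fingers":0,"x":0,"y":0,"z":150,"twist":0}

```text
time: 16.1
ee_pos: [0.3547, -0.1495, 0.6971]
tcp_rot: [-136.9, 64.2, -23.6]
wrist_force: [1.0, -0.5, -5.3]
opening: 0.0146
```

>>> jog_arm:
  deltas:
    - {"fingers":0,"x":0,"y":0,"z":50,"twist":0}
    - {"fingers":0,"x":0,"y":0,"z":100,"twist":0}
    - {"fingers":0,"x":0,"y":0,"z":150,"twist":0}

```text
time: 16.4
ee_pos: [0.3376, -0.1427, 0.7118]
tcp_rot: [-136.8, 62.0, -23.5]
wrist_force: [0.4, 0.7, -3.2]
opening: 0.0146
```

>>> jog_arm:
  deltas:
    - {"fingers":0,"x":0,"y":0,"z":50,"twist":0}
    - {"fingers":0,"x":0,"y":0,"z":100,"twist":0}
    - {"fingers":0,"x":0,"y":0,"z":150,"twist":0}

```text
time: 16.7
ee_pos: [0.3192, -0.1351, 0.7246]
tcp_rot: [-136.8, 59.9, -23.5]
wrist_force: [0.4, 0.0, -3.6]
opening: 0.0146
```

```bash
python3 st.py;  python3 - <<'E'
from h import *
c=shot('wrist','w5.png');shot('side','s5.png');shot('scene','c5.png')
E
```

```text
t 16.7 q [ -22.62    0.18   70.74  130.48   -0.42 -136.06] pos [ 0.3192 -0.1351  0.7246] F [ 0.4  0.  -3.6] open 0.0146
tool x [ 0.46  -0.2   -0.865] tilt 30.09 lean dir -23.5 az -22.9 tool y [-0.834 -0.433 -0.343] dir -152.57
```

View pics/w5.png

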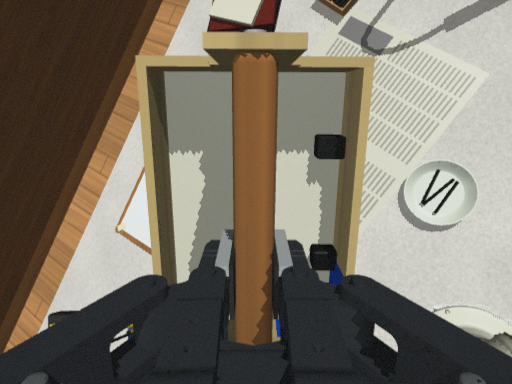

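View pics/s5.png

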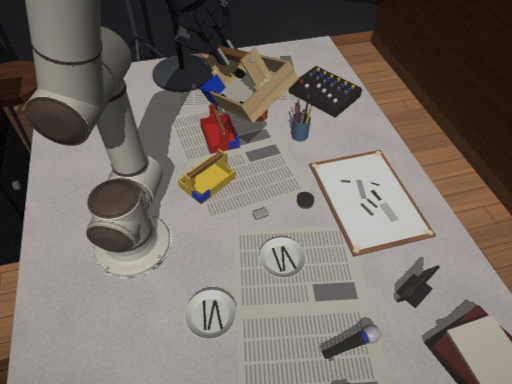

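View pics/c5.png

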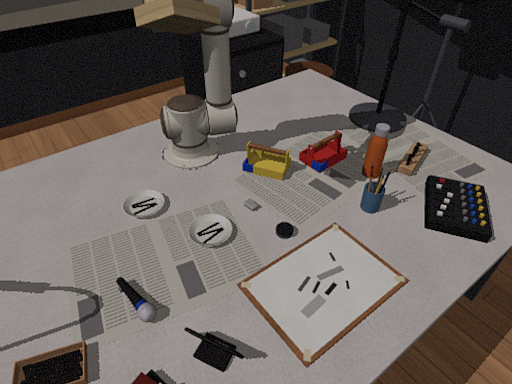

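Two stubs are visible on the +y wall, and one of them at (330,147) hangs back. That matches wall friction at 21° per axis. I tilt about 5° more.

>>> jog_arm:
  deltas:
    - {"fingers":0,"x":0,"y":0,"z":50,"twist":0}
    - {"fingers":0,"x":0,"y":0,"z":100,"twist":0}
    - {"fingers":0,"x":0,"y":0,"z":150,"twist":0}

```text
time: 17.15
ee_pos: [0.3025, -0.1283, 0.7352]
tcp_rot: [-136.8, 58.1, -23.4]
wrist_force: [-0.7, 0.5, -4.0]
opening: 0.0151
```

>>> jog_arm:
  deltas:
    - {"fingers":0,"x":0,"y":0,"z":50,"twist":0}
    - {"fingers":0,"x":0,"y":0,"z":100,"twist":0}
    - {"fingers":0,"x":0,"y":0,"z":150,"twist":0}

```text
time: 17.45
ee_pos: [0.2855, -0.1213, 0.7455]
tcp_rot: [-136.7, 56.3, -23.4]
wrist_force: [-0.6, -0.0, -3.8]
opening: 0.0146
```

>>> jog_arm:
  deltas:
    - {"fingers":0,"x":0,"y":0,"z":50,"twist":0}
    - {"fingers":0,"x":0,"y":0,"z":100,"twist":0}
    - {"fingers":0,"x":0,"y":0,"z":150,"twist":0}

```text
time: 17.75
ee_pos: [0.2693, -0.1145, 0.7544]
tcp_rot: [-136.7, 54.6, -23.4]
wrist_force: [0.7, 0.0, -4.1]
opening: 0.0148
```

```bash
python3 st.py;  python3 - <<'E'
from h import *
c=shot('wrist','w6.png');shot('side','s6.png')
E
```

```text
t 17.75 q [ -22.63   -5.16   70.74  130.47   -0.44 -136.1 ] pos [ 0.2693 -0.1145  0.7544] F [ 0.7  0.  -4.1] open 0.0148
tool x [ 0.532 -0.23  -0.815] tilt 35.43 lean dir -23.4 az -23.0 tool y [-0.802 -0.447 -0.397] dir -150.88
```

View pics/w6.png

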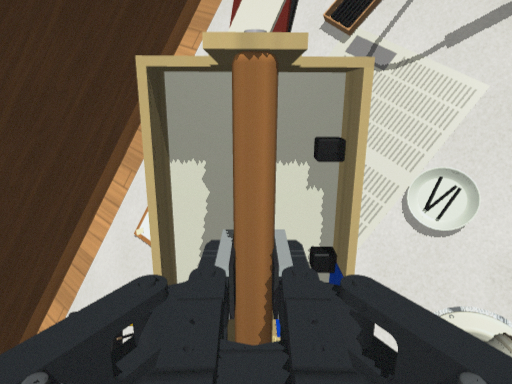

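```bash
cat > cn.py <<'E'
from h import *
o=bot.get_obs();M=R.from_euler('xyz',o['tcp_rot'],degrees=True).as_matrix()
tx,ty,tz=M.T
c=o['ee_pos']+.08*tz+.055*ty+.087*tx
print('tote x',tz.round(3),'y',ty.round(3),'slopes deg',np.degrees(np.arcsin(-tz[2])).round(1),np.degrees(np.arcsin(-ty[2])).round(1))
print('corner',c.round(4),'to dish mm',((np.array([.458,-.185])-c[:2])*1000).round(0))
E
python3 cn.py
```

```text
tote x [-0.273  0.865 -0.422] y [-0.802 -0.446 -0.397] slopes deg 24.9 23.4
corner [ 0.2501 -0.0901  0.6276] to dish mm [208. -95.]
```

>>> jog_arm:
  deltas:
    - {"fingers":0,"x":17,"y":-8,"z":-30,"twist":0}
    - {"fingers":0,"x":35,"y":-16,"z":-60,"twist":0}
    - {"fingers":0,"x":52,"y":-24,"z":-90,"twist":0}
    - {"fingers":0,"x":70,"y":-32,"z":-120,"twist":0}
    - {"fingers":0,"x":87,"y":-40,"z":-150,"twist":0}
    - {"fingers":0,"x":105,"y":-48,"z":-180,"twist":0}
    - {"fingers":0,"x":122,"y":-56,"z":-210,"twist":0}
    - {"fingers":0,"x":140,"y":-64,"z":-240,"twist":0}
    - {"fingers":0,"x":157,"y":-72,"z":-270,"twist":0}
    - {"fingers":0,"x":170,"y":-80,"z":-290,"twist":0}

```text
time: 18.85
ee_pos: [0.4406, -0.195, 0.4599]
tcp_rot: [-136.7, 54.9, -23.4]
wrist_force: [0.2, -0.6, -4.0]
opening: 0.0147
```

```bash
python3 st.py; python3 cn.py; python3 - <<'E'
from h import *
c=shot('wrist','w7.png');shot('side','s7.png')
E
```

```text
t 18.85 q [ -24.11  -28.57   -1.5    81.96    0.42 -137.32] pos [ 0.4406 -0.195   0.4599] F [ 0.2 -0.6 -4. ] open 0.0147
tool x [ 0.528 -0.228 -0.818] tilt 35.11 lean dir -23.4 az -23.9 tool y [-0.804 -0.446 -0.394] dir -150.99
tote x [-0.275  0.866 -0.419] y [-0.804 -0.446 -0.394] slopes deg 24.8 23.2
corner [ 0.4203 -0.1702  0.3336] to dish mm [ 38. -15.]
```

View pics/w7.png

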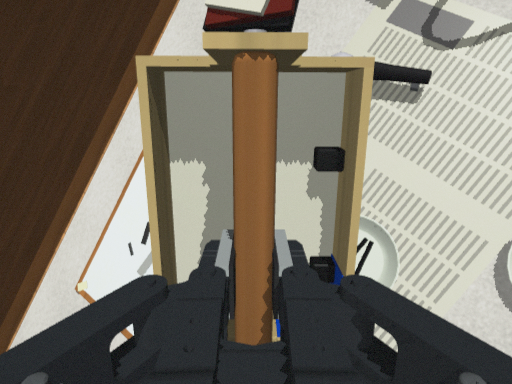

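View pics/s7.png

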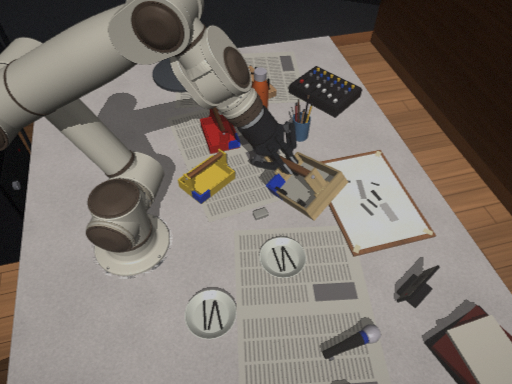

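>>> jog_arm:
  deltas:
    - {"fingers":0,"x":12,"y":-38,"z":0,"twist":0}
    - {"fingers":0,"x":21,"y":-67,"z":0,"twist":0}
    - {"fingers":0,"x":28,"y":-88,"z":0,"twist":0}
    - {"fingers":0,"x":32,"y":-100,"z":0,"twist":0}
    - {"fingers":0,"x":34,"y":-106,"z":0,"twist":0}
    - {"fingers":0,"x":34,"y":-106,"z":0,"twist":0}

```text
time: 19.55
ee_pos: [0.4746, -0.3014, 0.4584]
tcp_rot: [-136.7, 55.1, -23.4]
wrist_force: [-0.1, 0.1, -4.7]
opening: 0.0144
```

```bash
python3 st.py; python3 - <<'E'
from h import *
c=shot('wrist','w8.png')
E
```

```text
t 19.55 q [ -35.75  -18.27    5.06   79.09    7.01 -146.88] pos [ 0.4746 -0.3014  0.4584] F [-0.1  0.1 -4.7] open 0.0144
tool x [ 0.525 -0.227 -0.82 ] tilt 34.87 lean dir -23.4 az -32.4 tool y [-0.806 -0.444 -0.392] dir -151.12
```

View pics/w8.png

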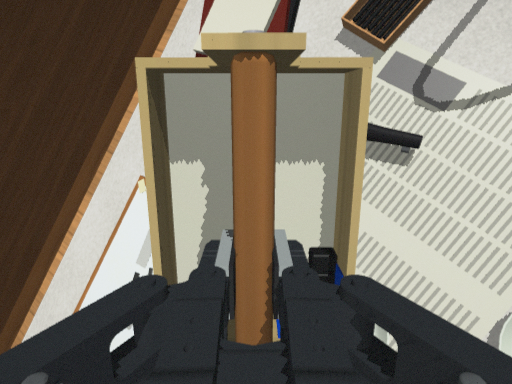

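>>> jog_arm:
  deltas:
    - {"fingers":0,"x":0,"y":4,"z":-5,"twist":0}
    - {"fingers":0,"x":0,"y":10,"z":-15,"twist":0}
    - {"fingers":0,"x":1,"y":18,"z":-30,"twist":0}
    - {"fingers":0,"x":1,"y":27,"z":-50,"twist":0}
    - {"fingers":0,"x":2,"y":37,"z":-70,"twist":0}
    - {"fingers":0,"x":2,"y":49,"z":-90,"twist":0}
    - {"fingers":0,"x":3,"y":62,"z":-110,"twist":0}
    - {"fingers":0,"x":3,"y":76,"z":-125,"twist":0}
    - {"fingers":0,"x":4,"y":91,"z":-130,"twist":0}
    - {"fingers":0,"x":4,"y":91,"z":-130,"twist":0}

```text
time: 20.6
ee_pos: [0.478, -0.2074, 0.3277]
tcp_rot: [-136.7, 55.1, -23.2]
wrist_force: [-0.9, -0.3, -4.0]
opening: 0.0147
```

```bash
python3 st.py; python3 cn.py; python3 - <<'E'
from h import *
c=shot('wrist','w9.png');s=shot('side','s9.png');sc=shot('scene','c9.png')
M=T(c)
o=c['obs'];W=R.from_euler('xyz',o['tcp_rot'],degrees=True).as_matrix();tx,ty,tz=W.T
def tote(x,y,z): return o['ee_pos']-.002*tx*0+x*tz+y*ty+(.092-z)*tx
for x in (-.08,-.04,-.02,0,.01,.02,.03,.04,.06,.08): print(x,np.round(proj(c,tote(x,.048,.019)),0), 'side',np.round(proj(s,tote(x,.055,.005)),0),'scene',np.round(proj(sc,tote(x,.055,.005)),0))
for cam,n,p in ((s,'s9',tote(.08,.055,.04)),(sc,'c9',tote(.08,.055,.04))):
    u=np.array(proj(cam,p)).astype(int); u=np.clip(u,[65,50],[512-66,384-51]);print(n,u)
    cr=cam['image'][u[1]-50:u[1]+50,u[0]-65:u[0]+65]
    cv2.imwrite(f'pics/{n}z.png',cv2.cvtColor(cv2.resize(cr,None,fx=6,fy=6,interpolation=cv2.INTER_CUBIC),cv2.COLOR_RGB2BGR))
E
```

```text
t 20.6 q [ -23.57  -30.64  -18.48   67.31    0.22 -136.97] pos [ 0.478  -0.2074  0.3277] F [-0.9 -0.3 -4. ] open 0.0147
tool x [ 0.525 -0.225 -0.821] tilt 34.85 lean dir -23.2 az -23.5 tool y [-0.804 -0.447 -0.392] dir -150.94
tote x [-0.278  0.866 -0.416] y [-0.804 -0.447 -0.392] slopes deg 24.6 23.1
corner [ 0.4572 -0.1823  0.2014] to dish mm [ 1. -3.]
-0.08 [339.  72.] side [321. 246.] scene [169. 198.]
-0.04 [334. 143.] side [312. 240.] scene [179. 195.]
-0.02 [332. 175.] side [307. 236.] scene [184. 194.]
0 [330. 206.] side [303. 233.] scene [189. 192.]
0.01 [329. 221.] side [301. 232.] scene [191. 192.]
0.02 [328. 235.] side [298. 230.] scene [194. 191.]
0.03 [327. 249.] side [296. 229.] scene [196. 190.]
0.04 [326. 263.] side [294. 227.] scene [198. 190.]
0.06 [325. 290.] side [290. 224.] scene [202. 189.]
0.08 [323. 315.] side [286. 222.] scene [207. 188.]
s9 [279 214]
c9 [204 176]
```

View pics/w9.png

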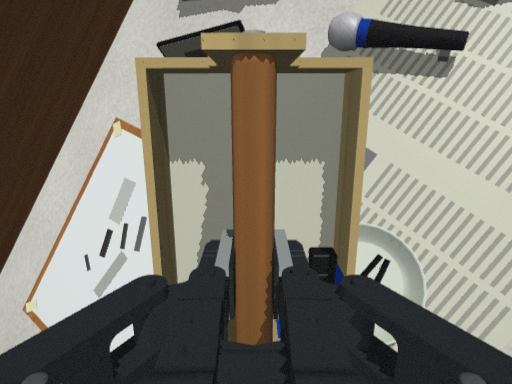

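View pics/s9z.png

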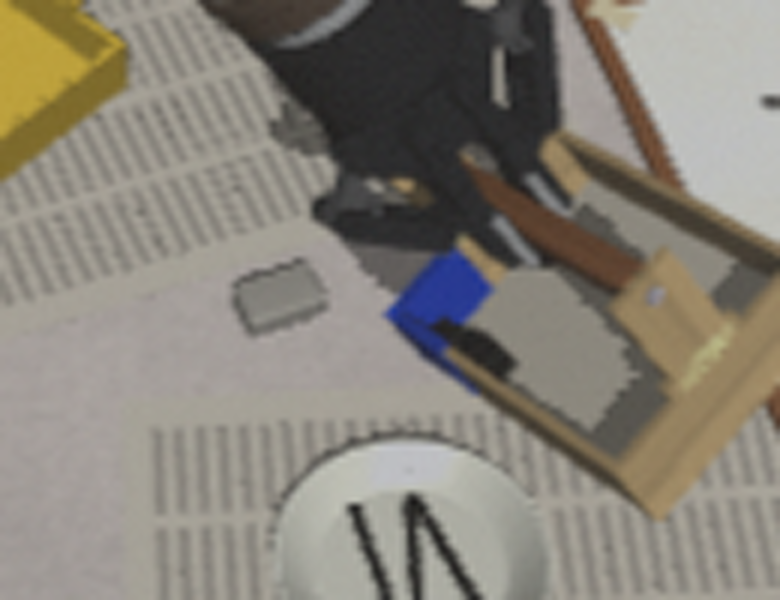

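View pics/c9.png

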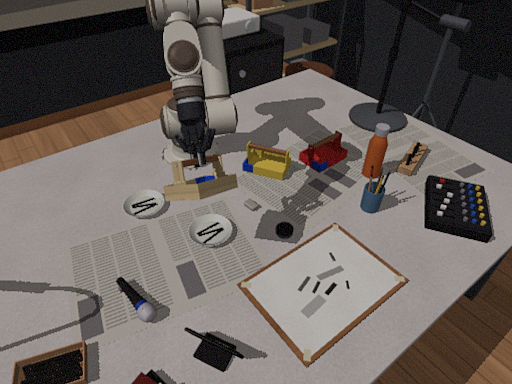

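Three stubs appear lined up along the tape wall, with the last at x ≈ 0.035, about 45 mm from the corner. The fourth may be hidden behind the fingers along the +x wall. I give a nudge in the other direction as well, and then turn the tote to look.

>>> jog_arm:
  deltas:
    - {"fingers":0,"x":34,"y":18,"z":0,"twist":0}
    - {"fingers":0,"x":60,"y":32,"z":0,"twist":0}
    - {"fingers":0,"x":78,"y":42,"z":0,"twist":0}
    - {"fingers":0,"x":88,"y":48,"z":0,"twist":0}
    - {"fingers":0,"x":92,"y":50,"z":0,"twist":0}
    - {"fingers":0,"x":92,"y":50,"z":0,"twist":0}

```text
time: 21.35
ee_pos: [0.5704, -0.1596, 0.3293]
tcp_rot: [-136.7, 55.1, -23.4]
wrist_force: [0.1, 0.7, -4.1]
opening: 0.0147
```

>>> jog_arm:
  deltas:
    - {"fingers":0,"x":-4,"y":-2,"z":0,"twist":4}
    - {"fingers":0,"x":-11,"y":-6,"z":0,"twist":8}
    - {"fingers":0,"x":-20,"y":-11,"z":0,"twist":12}
    - {"fingers":0,"x":-30,"y":-16,"z":0,"twist":16}
    - {"fingers":0,"x":-41,"y":-22,"z":0,"twist":20}
    - {"fingers":0,"x":-52,"y":-28,"z":0,"twist":24}
    - {"fingers":0,"x":-64,"y":-34,"z":0,"twist":28}
    - {"fingers":0,"x":-76,"y":-41,"z":0,"twist":32}
    - {"fingers":0,"x":-88,"y":-48,"z":0,"twist":36}
    - {"fingers":0,"x":-92,"y":-50,"z":0,"twist":36}

```text
time: 22.35
ee_pos: [0.4777, -0.2107, 0.3296]
tcp_rot: [-136.6, 55.1, 12.3]
wrist_force: [-0.7, -0.3, -4.9]
opening: 0.0147
```

```bash
python3 st.py; python3 cn.py; cat > look.py <<'E'
from h import *
import sys
n=sys.argv[1]
c=shot('wrist','w%s.png'%n);s=shot('side','s%s.png'%n);o=s['obs'];W=R.from_euler('xyz',o['tcp_rot'],degrees=True).as_matrix();tx,ty,tz=W.T
def tote(x,y,z): return o['ee_pos']+x*tz+y*ty+(.092-z)*tx
u=np.array(proj(s,tote(.06,.03,.02))).astype(int); print(u, [np.round((np.array(proj(s,tote(*p)))-u+[60,45])*7) for p in [(.08,.055,.005),(.08,-.055,.005),(0,.055,.005)]])
cr=s['image'][max(0,u[1]-45):u[1]+45,u[0]-60:u[0]+60]
cv2.imwrite(f'pics/s{n}z.png',cv2.cvtColor(cv2.resize(cr,None,fx=6,fy=6,interpolation=cv2.INTER_CUBIC),cv2.COLOR_RGB2BGR))
E
python3 look.py 10
```

```text
t 22.35 q [ -36.61  -21.7   -11.19   75.88   25.58 -179.9 ] pos [ 0.4777 -0.2107  0.3296] F [-0.7 -0.3 -4.9] open 0.0147
tool x [ 0.559  0.122 -0.82 ] tilt 34.93 lean dir 12.3 az -23.8 tool y [-0.395 -0.83  -0.393] dir -115.42
tote x [-0.729  0.544 -0.416] y [-0.395 -0.83  -0.393] slopes deg 24.6 23.2
corner [ 0.4463 -0.2022  0.2034] to dish mm [12. 17.]
[289 217] [array([389., 391.]), array([429., 129.]), array([574., 399.])]
```

View pics/s10z.png

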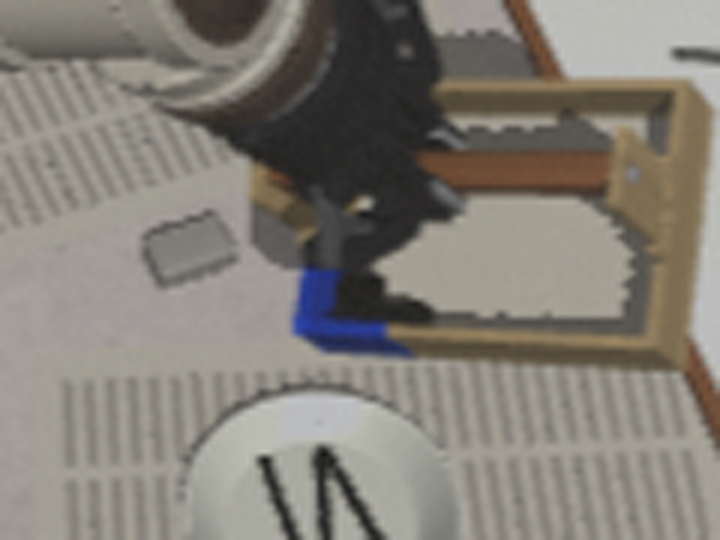

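View pics/w10.png

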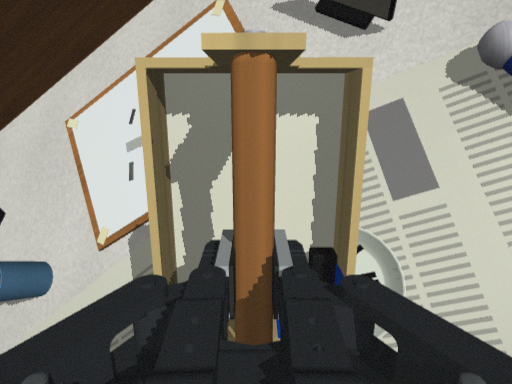

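```bash
python3 - <<'E'
from h import *
s=shot('side');o=s['obs'];W=R.from_euler('xyz',o['tcp_rot'],degrees=True).as_matrix();tx,ty,tz=W.T
def tote(x,y,z): return o['ee_pos']+x*tz+y*ty+(.092-z)*tx
x0,y0,x1,y1=265,190,340,235
cr=s['image'][y0:y1,x0:x1]; im=cv2.cvtColor(cv2.resize(cr,None,fx=10,fy=10,interpolation=cv2.INTER_NEAREST),cv2.COLOR_RGB2BGR)
im=cv2.convertScaleAbs(im,alpha=2,beta=20)
for k,(p,col) in {'c':((.08,.055,.005),(0,0,255)),'t':((.085,.06,.04),(0,255,255)),'a':((.08,.041,.019),(0,255,0)),'b':((.08,.027,.019),(0,255,0)),'d':((.08,.013,.019),(0,255,0)),'e':((.026,.041,.019),(255,0,255)),'f':((.063,.027,.019),(255,255,0)),'g':((.046,.041,.019),(255,255,0))}.items():
    u=(np.array(proj(s,tote(*p)))-[x0,y0]+.5)*10; cv2.circle(im,tuple(u.astype(int)),4,col,-1); cv2.putText(im,k,tuple(u.astype(int)),0,.6,col,2)
cv2.imwrite('pics/z11.png',im)
E
```

```text
(no output)
```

View pics/z11.png

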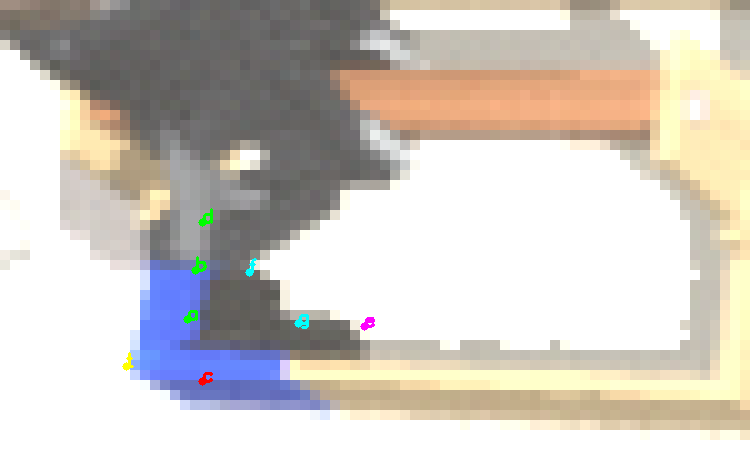

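The side crop shows a black first row on the tape wall reaching x ≈ 0.028 and a second-row stub at about (0.068, 0.034). That makes all four stubs in the corner, the farthest about 45 mm away. I turn back (joint 6 is near its limit), lower somewhat and settle.

>>> jog_arm:
  deltas:
    - {"fingers":0,"x":0,"y":0,"z":-5,"twist":-3}
    - {"fingers":0,"x":0,"y":0,"z":-12,"twist":-7}
    - {"fingers":0,"x":0,"y":0,"z":-20,"twist":-12}
    - {"fingers":0,"x":0,"y":0,"z":-28,"twist":-17}
    - {"fingers":0,"x":0,"y":0,"z":-36,"twist":-22}
    - {"fingers":0,"x":0,"y":0,"z":-44,"twist":-27}
    - {"fingers":0,"x":0,"y":0,"z":-52,"twist":-31}
    - {"fingers":0,"x":0,"y":0,"z":-57,"twist":-34}
    - {"fingers":0,"x":0,"y":0,"z":-60,"twist":-36}
    - {"fingers":0,"x":0,"y":0,"z":-60,"twist":-36}

```text
time: 23.5
ee_pos: [0.479, -0.2081, 0.2694]
tcp_rot: [-137.0, 55.0, -23.6]
wrist_force: [-1.6, 0.9, -4.6]
opening: 0.0145
```

>>> jog_arm:
  deltas:
    - {"fingers":0,"x":0,"y":0,"z":0,"twist":0}
    - {"fingers":0,"x":0,"y":0,"z":0,"twist":0}
    - {"fingers":0,"x":0,"y":0,"z":0,"twist":0}
    - {"fingers":0,"x":0,"y":0,"z":0,"twist":0}
    - {"fingers":0,"x":0,"y":0,"z":0,"twist":0}
    - {"fingers":0,"x":0,"y":0,"z":0,"twist":0}
    - {"fingers":0,"x":0,"y":0,"z":0,"twist":0}
    - {"fingers":0,"x":0,"y":0,"z":0,"twist":0}

```text
time: 24.3
ee_pos: [0.479, -0.2081, 0.2694]
tcp_rot: [-137.0, 55.0, -23.6]
wrist_force: [-0.5, 0.5, -4.0]
opening: 0.0145
```

```bash
python3 st.py; python3 cn.py; python3 look.py 12; python3 - <<'E'
from h import *
a=shot('scene','c12.png');b=shot('wrist','w13.png');w=cv2.imread('pics/w12.png');v=cv2.imread('pics/w13.png');print('frame diff',cv2.absdiff(w,v).max(), cv2.absdiff(w,v).mean())
E
```

```text
t 24.3 q [-2.3440e+01 -3.2510e+01 -2.6200e+01  6.1340e+01 -9.0000e-02 -1.3688e+02] pos [ 0.479  -0.2081  0.2694] F [-0.5  0.5 -4. ] open 0.0145
tool x [ 0.525 -0.229 -0.819] tilt 34.98 lean dir -23.6 az -23.5 tool y [-0.805 -0.447 -0.391] dir -150.97
tote x [-0.276  0.865 -0.419] y [-0.805 -0.447 -0.391] slopes deg 24.8 23.0
corner [ 0.4583 -0.1835  0.143 ] to dish mm [-0. -2.]
[292 227] [array([372., 360.]), array([543., 165.]), array([484., 442.])]
frame diff 67 2.2626783582899304
```

View pics/s12.png

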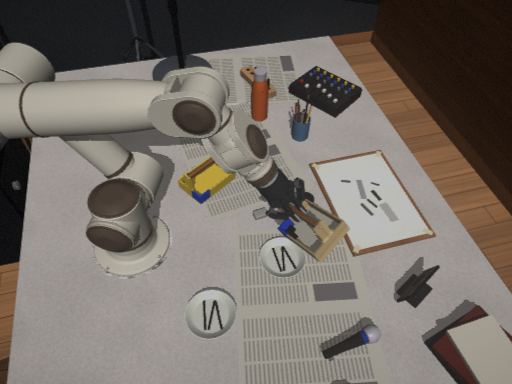

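View pics/s12z.png

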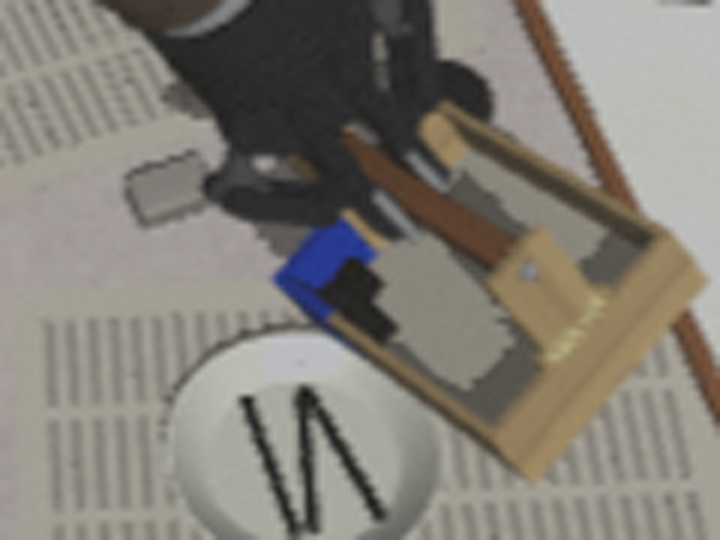

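View pics/w12.png

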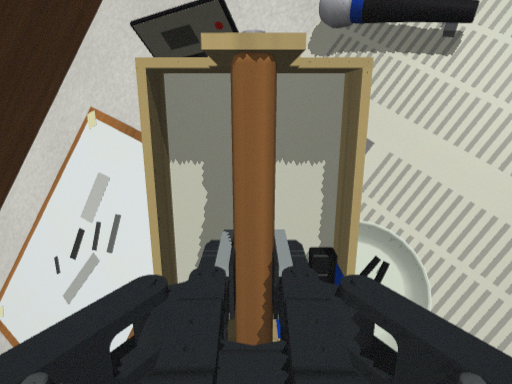

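```bash
python3 - <<'E'
from h import *
print(ticket.job_done())
E
python3 st.py
```

```text
the job is handed in; nothing more can be done
None
the job is handed in; nothing more can be done
```

I gripped the plywood tote by its handle, carried it level to the farther dish (0.458, -0.185), and handed the job in at about 24.5 s. It is held in the air, tipped about 35° towards the taped corner.

**How it was tipped:** the moves have no tilt axis, so I raised the tote above the dish against the limits of joints 3 and 4 until the tool tilted. Then I came back down with that tilt. Along the way joints 3, 4 and 6 read right up to their range ends (joint 4 at 130.52°). No fault was reported.

**Last checks:**
- **Tilt:** 35.0° overall, with tote x 24.8° down and y 23.0° down.
- **Corner:** about 143 mm above the table and about 2 mm from the dish centre, as computed from the arm pose.
- **Grip:** opening 14.5 mm, carrying about 4 N, and the arm pose did not change over the last 0.8 s.
- **Stubs:** one stub stuck on the wall during tipping. A quick sideways nudge freed it, and I added a second nudge the other way as a precaution. They now form a row along the taped wall plus at least one in a second row, the farthest about 45 mm from the corner.
- **Surroundings:** the dish and bystanders look unmoved in the side view, and nothing came near the drawing board.

**Not confirmed:** I could not count the four stubs one by one, because they overlap in one black cluster partly hidden by the fingers. I saw none elsewhere in the tote or on the table. The stillness check by comparing two pictures was inconclusive because of image noise.

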